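Open the test box and park its cover in the rack

TASK

Open the optical test box: from under its tab, tip the loose cover up about its rear edge until it leans by itself on the rest bar behind the box, and let go of it there. Then lift the cover off by the tab and slide it, tab up, into the empty slot of the rack, lowering it in your grip (not dropping it) until it stands fully home, and release it. Leave the other things on the table where they stand.

Things in the scene. Friction and masses are not known exactly. Their poses are not given: they have to be found in the camera images.
- testbox: Fixed dark steel open-topped box, 124 (x) x 114 (y) mm, origin under its centre on the table; front (tab side) is -x. Walls 17 mm thick, tops at z = 60: the cover lies on them inside a rim 5 mm thick rising to z = 66 (inside x +-57, y +-52, 2 mm play all round). The front rim has a gap 48 mm wide for the tab; nothing stands in front of the box below the tab.
- box_seat (a point): On the box's rear wall top (z = 60 in the box frame), at the foot of the rear rim, mid-width: x = 57, y = 0 of the box. The cover tips about the line along y through this point. Axes as the box.
- rest_bar (a point): Middle of the top front edge of the horizontal rest bar behind the box, on two posts: x = 71, y = 0, z = 138 of the box; bar 80 mm long along y, 12 mm high, 10 mm thick. Tipped past upright, the cover stands on the rear wall top against the rear rim and leans on this bar 10 to 20 degrees past vertical, held by friction.
- cover: Loose flat aluminium cover, 0.1 to 0.2 kg: plate 110 (x) x 100 (y) x 6 mm, origin at the centre of the plate's underside; a flat tab 40 mm wide, 6 mm thick continues it at the front (-x) to x = -80, overhanging the box's front face by about 18 mm with free space below. Starts lying in the box's rim, axes as the box's.
- cover_foot (a point): Centre of the cover's rear end face (x = 55, y = 0, z = 3 in the cover's frame); axes as the cover's. This edge goes down into the slot.
- cover_tab (a point): Middle of the cover's tab (x = -68, y = 0, z = 3 in the cover's frame); axes as the cover's. When the cover stands up, the tab is on top and can be pinched across its 6 mm thickness from above.
- rack: The rack's fixed white base plate, 150 (x) x 130 (y) x 8 mm, origin under its centre, z up. On it stand three grey slot units in a row along its x, 46 mm apart (x = -46, 0, 46), in any order; two are filled with aluminium panels, one is empty.
- slot_unit: Empty slot unit, fixed on the rack; origin under its centre, 8 mm above the table; x across the slot, y along it. Upright slot 10 mm wide (x), 108 mm long (y), open at the top; its floor is 8 mm and its wall tops 58 mm above the origin. Walls 6 mm thick, end cheeks 5 mm; base 38 x 118 mm.
- slot_floor (a point): Centre of the floor of the empty slot, 16 mm above the table; x across the slot, y along it, z up.
- full_unit_a: A slot unit like the empty one, but filled with a fixed panel 100 mm wide and 6 mm thick whose top is 98 mm above its origin (106 mm above the table). Origin under its centre.
- full_unit_b: A slot unit like the empty one, but filled with a fixed panel 100 mm wide and 6 mm thick whose top is 88 mm above its origin (96 mm above the table). Origin under its centre.
- lens_post: A bystander: a small lens in a dark ring (36 mm across) on a post with a round foot 44 mm across, 112 mm tall, loose, origin under the foot.
- meter: A bystander: a grey hand-held power meter lying flat, 80 (x) x 160 (y) x 32 mm, loose, origin under its centre.
- driver: A bystander: a screwdriver 150 mm long lying along its x, under 35 mm high, loose, origin near its middle.
- lens_jar: A bystander: a small white jar with a black cap, 48 mm across and 65 mm tall, loose, origin under its centre.
There are look-alikes about, which are no part of the job. Of the things that look like the testbox, take the one that is farthest to the robot's left at the start. What is shaped like the cover but pink is not meant.

How it is judged:
On the way, in this order (a step that is already met when the one before it is completed fails the run):
1. the cover leans tipped up past vertical on the rest, its rear edge still on the box's rear wall, with the fingers off it (angle between cover's own z axis and vertical between 1.6 and 2.05 rad and distance between cover_foot and box_seat below 0.025 m and contact force between each of the arm, the fingers and cover below 0.05 N), for 0.2 s.
2. the cover is lowered in the empty slot to within 15 mm of its floor while still held by the fingers (horizontal distance between cover_foot and slot_floor below 0.01 m and z of cover_foot in the frame of slot_floor below 0.015 m and contact force between the fingers and cover above 0.5 N), for 0.05 s.
At the end, for the whole second after the job is handed in: The cover stands released and at rest in the empty slot, tab up: its rear edge within 5 mm of the floor of the slot and 8 mm of its centre, within about 10 degrees of upright and of the slot's direction; no other thing moved over 30 mm or tipped over (horizontal distance between cover_foot and slot_floor below 0.008 m and z of cover_foot in the frame of slot_floor below 0.005 m and angle between cover's own x axis and vertical above 2.97 rad and angle between the z axis of cover and the x axis of slot_unit, either way round below 0.17 rad and linear speed of cover below 0.06 m/s); the robot touches nothing.
It fails at once if the lens post is pushed more than 30 mm away or tipped over (distance of lens_post from where it was at the start of the episode above 0.03 m or angle between lens_post's own z axis and vertical above 0.6 rad).
It fails at once if the meter is pushed more than 30 mm away or tipped over (distance of meter from where it was at the start of the episode above 0.03 m or angle between meter's own z axis and vertical above 0.6 rad).
It fails at once if the driver is pushed more than 30 mm away (distance of driver from where it was at the start of the episode above 0.03 m).
It fails at once if the lens jar is pushed more than 30 mm away or tipped over (distance of lens_jar from where it was at the start of the episode above 0.03 m or angle between lens_jar's own z axis and vertical above 0.6 rad).
It also fails if it takes over 70 s, if anything falls off the work surface, if the arm or the gripper's body presses on something with over 40 N, if the wrist force passes 120 N, or if a joint passes its speed limit or range.

ROBOT

A 6-joint arm with a two-finger parallel gripper is mounted at the origin on the work surface. World frame = base frame: x ahead of the robot, y to its left, z up, the work surface at z = 0. Lengths are in m, angles in rad, forces in N, time in s.
With the tool pointing down it reaches from about 0.4 to 0.825 m from the base axis. Payload 7 kg.
Tool frame: the origin (TCP) lies between the finger pads; the fingertips stand 19 mm ahead of it and the grasp point (between the pads) is the TCP; z points along the fingers, y is the line along which they close (so a half turn about z gives the same grasp; the last joint's range is limited). The gripper opens to 85 mm and grips with 20 to 120 N. Pads are 22 mm wide; open, the fingers measure 114 mm over their backs; the gripper's body (76 mm by 85 mm) begins 54 mm behind the grasp point. The pads swing forward as they close: fully open they stand 13 mm farther back than shut.
Start: joints at [-0.989, 0.359, 0.012, 0, -1.224, -0.288], TCP at [0.195, -0.646, 0.25] pointing down, gripper open.
Joint ranges: [-3.07, 3.07], [-1.43, 2.12], [-1.02, 1.25], [-3.03, 1.67], [-3.05, -0], [-3.03, 3.03]. Speed limits (rad/s): [2.39, 2.39, 3.01, 3.14, 3.14, 3.14].

INTERFACE

Orientations are given as a 3x3 rotation matrix whose columns are the frame's x, y, z axes.
In Python, from station import read_state, grab_frame, camera_params, manip gives the robot as it stands.
- The arm moves only by the tool arm_command, never from a script. Its argument "rows" is text: rows parted by semicolons, each of 4 numbers parted by spaces: the shift along the world's x, y, z normalised to -1 to 1, where 1 is 0.025 m, then the turn about the world's z normalised to -1 to 1, where 1 is 0.12 rad. A call has 1 to 10 rows; each row shifts and turns the commanded pose from where the row before left it; what a row does not reach is not made up. A row lasts 1/10 s, in which the tool goes at most 50 mm and 8.59 degrees, less where a joint would pass 70% of its speed; a pose out of reach is approached as far as the arm can. A call with a number of a shift or a turn outside -1 to 1 is refused whole. A call with a gripper value outside its range is refused whole. "grip" is the closure, from -1 (fully open) to 1 (shut), set as the call begins (left out, the last holds). The fingers move at their own pace and stop on an object; the grip force is fixed at half the most. Time passes only in rows, so rows that do not move let the fingers close. It gives the time, the measured TCP pose, the force, the opening and the grip force at its end, in the units of the state.
- read_state(): the state, without advancing time (a new reading comes with each control period).
- grab_frame(name): name is "scene" or "top"; returns (picture, depth): 420x560x3 uint8, red, green, blue; 420x560 float32, m along the optical axis (not along the pixel's ray), 0 where there is no reading.
- camera_params(name): a dict with "K" (3x3 intrinsics, pixels), "cam_to_world" (4x4, takes a point from camera to world coordinates). Camera axes: x right, y down, z forward; pixel columns grow to the right and rows downward; lengths in m; the calibration is good to about 2 mm. A picture is of the moment at which its call begins. camera_params takes no time and is no camera call.
- manip.finish_job(): hands the job in; it is judged then, once.
The state is a dict: "t": time; "joint_pos": joint angles; "joint_vel": joint speeds; "effort": joint torques, N m; "ee_pos": TCP position; "eef_rot": TCP orientation; "force": force on the tool from outside, world axes, zero at the start; "torque": the same for the moment, N m; "finger_gap": finger opening in m; "finger_force": force on a finger pad.
Only numpy, scipy, OpenCV 4.12 (cv2) and the standard library are available. Lean on these libraries where they do the work, as an engineer would, in place of code of your own. Each camera call takes 0.05 s, during which the arm holds its last target. There are 200 camera calls.

## Working session

There is one attempt and no reset: what is moved stays moved. The work goes in short steps, Python scripts to look and compute and a tool call to move; the robot and the scene stay as the last step left them, time stands still between calls to the robot, and variables do not carry over. Pictures are saved under pics/ and viewed, at most 10 in all, crops included, and the job is handed in when it is done.

Besides the shell and the picture viewer there is one more tool, called after "Request:" as name(argument=value, ...) on one line, values as JSON. arm_command: Moves the arm, as the interface text tells. Scaled input: -1 to 1 covers 0.025 m each way for a shift and 0.12 rad each way for a turn. Its arguments: {"type":"object","properties":{"rows":{"type":"string"},"grip":{"type":"number"}},"required":["rows"]}

```bash
mkdir -p pics; ls
cat > h.py <<'E'
import numpy as np, cv2
from station import *
def snap(n,f):
    im,d=grab_frame(n); cv2.imwrite(f'pics/{f}.png',im[:,:,::-1]); np.savez(f'pics/{f}.npz',im=im,d=d); return im,d
def pts(n,d):
    p=camera_params(n); K=p['K'];T=np.array(p['cam_to_world'])
    v,u=np.mgrid[:d.shape[0],:d.shape[1]]
    c=np.stack([(u-K[0][2])/K[0][0]*d,(v-K[1][2])/K[1][1]*d,d],-1)
    w=c@T[:3,:3].T+T[:3,3]; w[d==0]=np.nan; return w
E
python3 - <<'E'
from h import *
for n in ('scene','top'):
    snap(n,n+'0'); p=camera_params(n); print(n,np.round(p['K'],1).tolist(),np.round(p['cam_to_world'],3).tolist())
s=read_state(); print(s['t'],np.round(s['eef_rot'],3).tolist(),s['finger_gap'])
E
```

```text
pics
scene [[489.2, 0.0, 279.0], [0.0, 489.2, 207.1], [0.0, 0.0, 1.0]] [[0.877, 0.324, -0.354, 1.039], [0.48, -0.583, 0.655, -0.924], [0.006, -0.745, -0.667, 0.968], [0.0, 0.0, 0.0, 1.0]]
top [[426.7, 0.0, 280.9], [0.0, 426.7, 208.5], [0.0, 0.0, 1.0]] [[0.025, -0.985, 0.17, 0.403], [-1.0, -0.025, 0.001, -0.05], [0.003, -0.17, -0.985, 1.131], [0.0, 0.0, 0.0, 1.0]]
0.1 [[-0.957, -0.29, -0.001], [-0.29, 0.957, 0.001], [0.0, 0.001, -1.0]] 0.08579303455104192
```

View pics/scene0.png

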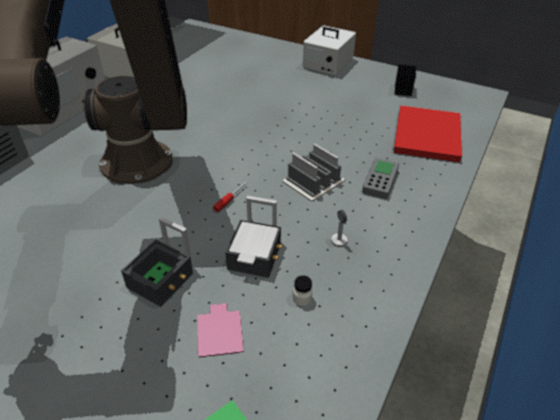

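View pics/top0.png

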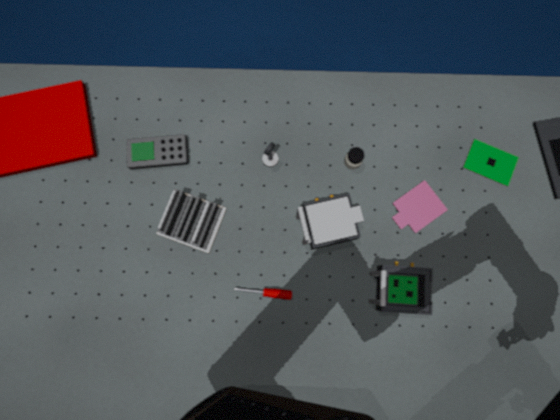

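The things that look like the testbox are the box with the white cover at top (330,220), scene (255,240), and the open box with green inside at top (404,290), scene (160,270). The pink plate at top (420,207) is a cover look-alike. The box farthest to the left (+y, which is image left in top) is the covered one. Its tab points right in the image and its bar is on the left.

Run:
```python
from h import *
z=np.load('pics/top0.npz');im,d=z['im'],z['d']
w=pts('top',d); np.save('pics/wtop.npy',w)
hsv=cv2.cvtColor(im,cv2.COLOR_RGB2HSV)
def cast(n,uv,h):
    p=camera_params(n);K=np.array(p['K']);T=np.array(p['cam_to_world'])
    r=T[:3,:3]@np.linalg.inv(K)@np.array([uv[0],uv[1],1.]);return T[:3,3]+r*(h-T[2,3])/r[2]
# cover top: height-based + bright
m=((hsv[...,2]>150)&(hsv[...,1]<60)); m[:,:295]=0;m[:,370:]=0;m[:185]=0;m[250:]=0
m=m.astype(np.uint8)
n,l,s,c=cv2.connectedComponentsWithStats(m);i=1+np.argmax(s[1:,4]);print(s[1:])
zz=w[...,2][l==i];print('z',np.nanpercentile(zz,[5,50,95]))
cn=cv2.findContours((l==i).astype(np.uint8),0,2)[0][0]
P=np.array([cast('top',q[0],.066)[:2] for q in cn],np.float32)
print(cv2.minAreaRect(P)); print(np.round([P.min(0),P.max(0)],3).tolist())
# rack heights
sub=w[180:255,150:232]
for a in range(180,256,5): print(' '.join('%4d'%(1000*w[a,b,2]) if w[a,b,2]==w[a,b,2] else ' nan' for b in range(152,232,3)))
a=cv2.resize(im[180:255,150:235],None,fx=4.6,fy=4.6,interpolation=2);b=cv2.resize(im[180:255,290:375],None,fx=4.6,fy=4.6,interpolation=2)
cv2.imwrite('pics/crop0.png',np.hstack([a,b])[:,:,::-1]); print(a.shape)
```

```text
[[ 307  197   56   47 1764]
 [ 299  207   10   33  102]]
z [0.06246632 0.06548636 0.06852718]
((0.5647302269935608, -0.1882365494966507), (0.09747236222028732, 0.13216909766197205), 14.401745796203613)
[[0.5019999742507935, -0.2540000081062317], [0.6209999918937683, -0.11500000208616257]]
   1   -1   -1    0   -3    2    0    2   -2   -4    0    0   -2   -2   -4    0    0   -2    1    0    0    3    1    0   -2    3    0
  -1   -3   -3   -4   -2    0   -1    0    0    2    2    0    0    0    0    1    0   -1   -4   -1   -5    0    1   -1   -4   -5    3
  -7    2    0    0    0   -1    0   98   69   65    2    0    2   -1    0    0   -1   -1    0    4   -2    0    0   -1    0    2    0
  -1   -2    1    6   -1   -2    1   93   72   65   50   23    6   67    1    0    0   -2   -1    0    4    0    0    0   -2   -2    0
   0    2   -1    2    0    0   94   80   65   62   32  nan    6   61   38   66   40    7   -2    0   -1    0    1    0    0   -1   -1
  -2   -1    1   -1    0   96   88   65  nan   41   16   15   66   41   68   48   21   13  103   91   37   63    9    2    0   -1    4

[... 663 characters left out ...]
1    0   -1
  -1    0   -2   11    6   36   16   14   67   42   62   46   18   13  106   87   59   63   27   12    7    6    1   -1    0    0   -1
  -1    0   -1    1    1   -2    0    5   10    5   57   30   13    4   99   71   63   45   15    7    8   -1    1   -4    1    3   -2
 nan    0   -1   -3    2    0   -1    0    0    2   -1    0    7   10   66   70   50   13   11   11   -2    0    0   -2   -3    0    0
  -2    0   -7    2   -2    0    1    1   -2   -1    0    0    0   -4    0   -2    3    8    9    6    1   -2    2    0    2    0   -1
   0   -1   -3   -3    1   -2    1    0   -4    0   -2    2    0    2   -1    2   -1    3    3   -2    0    2   -2    0    2   -3   -4
(345, 391, 3)
```

View pics/crop0.png

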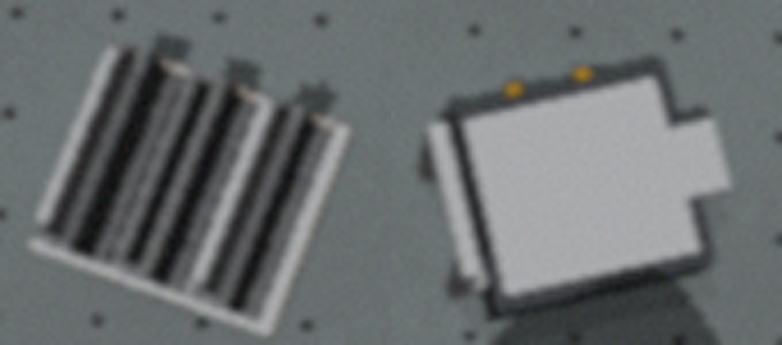

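The crop shows the covered testbox with its tab to the right and its bar to the left. In the rack, the middle unit is the empty one: panel tops are about 96 mm on the left and 106 mm on the right. Next I'll measure the slot in both views.

Run:
```python
from h import *
def castmask(n,mask,h):
    p=camera_params(n);K=np.array(p['K']);T=np.array(p['cam_to_world'])
    v,u=np.nonzero(mask);r=(T[:3,:3]@np.linalg.inv(K)@np.stack([u,v,np.ones_like(u)]).astype(float))
    return (T[:3,3:]+r*(h-T[2,3])/r[2])[:2].T
for n in ('top','scene'):
    z=np.load(f'pics/{n}0.npz');im,d=z['im'],z['d'];w=pts(n,d);X,Y,Z=w[...,0],w[...,1],w[...,2]
    reg=(X>.46)&(X<.68)&(Y>.02)&(Y<.27)
    # panels tops, yaw
    hi=castmask(n,reg&(Z>.003)&(Z<.2),0.008)
    print(n,'rack outline',reg.sum(),cv2.minAreaRect(castmask(n,reg&(Z>.005)&(Z<.012),.008).astype(np.float32)))
    for a,b,h in ((.1,.115,.106),(.092,.099,.096)):
        q=castmask(n,reg&(Z>a)&(Z<b),h); 
        if len(q)>5: l=cv2.fitLine(q.astype(np.float32),cv2.DIST_HUBER,0,.01,.01).ravel(); print(h,len(q),q.mean(0),np.degrees(np.arctan2(l[1],l[0])),cv2.minAreaRect(q.astype(np.float32)))
    q=castmask(n,reg&(Z>.06)&(Z<.072),.066)
    # provisional frame
    th=np.radians(-18+90); np.save(f'pics/wall_{n}.npy',q)
    for deg in np.arange(-26,-9,2.): 
        a=np.radians(deg); x=q@np.array([-np.sin(a),np.cos(a)]); h,_=np.histogram(x,np.arange(x.min(),x.max()+.002,.003)); print(deg,h.tolist(),round(x.min(),4))
# box in scene
z=np.load('pics/scene0.npz');im,d=z['im'],z['d'];w=pts('scene',d)
X,Y,Z=w[...,0],w[...,1],w[...,2];hsv=cv2.cvtColor(im,cv2.COLOR_RGB2HSV)
m=(hsv[...,2]>150)&(hsv[...,1]<60)&(abs(Z-.066)<.012)&(X>.45)&(X<.68)&(Y>-.28)&(Y<-.08)
q=castmask('scene',m,.066);print('cover scene',cv2.minAreaRect(q.astype(np.float32)),q.mean(0))
```

```text
top rack outline 7593 ((0.5698164701461792, 0.1492685079574585), (0.2285713404417038, 0.20548821985721588), 84.15086364746094)
0.106 123 [0.54455085 0.14749405] -18.380236 ((0.5575525760650635, 0.1854507178068161), (0.09128132462501526, 0.09882941097021103), 71.7397232055664)
0.096 130 [0.56664391 0.21337748] -18.908295 ((0.5591699481010437, 0.18940520286560059), (0.0994809940457344, 0.09939225763082504), 71.23969268798828)
-26.0 [6, 17, 26, 35, 36, 33, 28, 9, 3, 3, 2, 3, 0, 0, 0, 4, 15, 26, 29, 28, 24, 24, 25, 32, 33, 24, 16, 4, 0, 0, 3, 13, 26, 35, 38, 40, 31, 21, 6, 3, 2, 3, 2] 0.351
-24.0 [7, 26, 32, 46, 37, 29, 11, 6, 2, 3, 2, 0, 0, 0, 0, 5, 18, 35, 39, 25, 17, 17, 33, 43, 31, 19, 2, 0, 0, 0, 2, 17, 35, 41, 46, 39, 21, 11, 4, 3, 2, 3] 0.3378
-22.0 [11, 37, 50, 45, 30, 10, 9, 5, 3, 1, 0, 0, 0, 0, 0, 5, 31, 49, 38, 13, 6, 26, 50, 45, 19, 2, 0, 0, 0, 0, 2, 26, 48, 48, 46, 28, 9, 8, 4, 3, 2] 0.3243
-20.0 [26, 56, 45, 41, 14, 5, 8, 6, 0, 0, 0, 0, 0, 0, 0, 13, 52, 54, 17, 4, 8, 50, 54, 32, 0, 0, 0, 0, 0, 0, 5, 47, 56, 46, 41, 9, 6, 8, 5] 0.3103
-18.0 [43, 54, 40, 41, 5, 6, 7, 5, 0, 0,
[... 2033 characters left out ...]
9, 4, 4, 12, 15, 24, 18, 5, 0, 0, 0, 0, 3, 7, 15, 21, 22, 22, 21, 21, 15, 7] 0.2676
-14.0 [4, 10, 21, 21, 23, 23, 20, 21, 12, 3, 0, 0, 0, 0, 1, 1, 2, 7, 9, 3, 5, 8, 15, 19, 18, 11, 2, 0, 0, 0, 2, 9, 9, 20, 21, 21, 23, 20, 18, 9, 2] 0.2493
-12.0 [4, 7, 15, 18, 23, 23, 23, 19, 14, 9, 2, 1, 0, 0, 1, 0, 3, 9, 6, 6, 3, 9, 8, 20, 11, 14, 9, 1, 1, 0, 2, 9, 7, 12, 23, 19, 25, 19, 17, 15, 4, 2] 0.2301
-10.0 [4, 7, 9, 15, 20, 22, 22, 22, 16, 9, 8, 3, 1, 0, 1, 0, 3, 7, 8, 5, 4, 4, 12, 11, 11, 14, 11, 8, 1, 1, 2, 8, 6, 13, 15, 20, 23, 20, 18, 12, 10, 5, 2] 0.2105
cover scene ((0.5659209489822388, -0.189378023147583), (0.0993928387761116, 0.1344471275806427), 14.708199501037598) [ 0.56511134 -0.18511517]
```

Request:
arm_command(rows="1 1 0 -0.36;1 1 0 0;1 1 0 0;1 1 0 0;1 1 0 0;1 1 0 0;1 1 0 0;1 1 0 0", grip=1)

```text
t: 0.9
ee_pos: [0.3961, -0.4448, 0.25]
eef_rot: [[-0.969, -0.248, -0.0], [-0.248, 0.969, 0.0], [0.0, 0.001, -1.0]]
force: [0.9, -0.8, -0.2]
finger_gap: -0.0
finger_force: 0.0
```

Request:
arm_command(rows="0.97 0.79 0 0;0.97 0.79 0 0;0.97 0.79 0 0;0.97 0.79 0 0;0.97 0.79 0 0;0.97 0.79 0 0;0.97 0.79 0 0;0.97 0.79 0 0;0 0 0 0")

```text
t: 1.8
ee_pos: [0.5916, -0.2858, 0.2492]
eef_rot: [[-0.968, -0.251, -0.001], [-0.251, 0.968, 0.0], [0.001, 0.001, -1.0]]
force: [-0.4, -0.3, -0.8]
finger_gap: 0.0
finger_force: 0.0
```

Request:
arm_command(rows="0 0 -1 0;0 0 -1 0;0 0 -1 0;0 0 -1 0;0 0 -1 0;0 0 -1 0;0 0 -1 0;0 0 -0.2 0;0 0 0 0")

```text
t: 2.7
ee_pos: [0.5886, -0.2883, 0.0695]
eef_rot: [[-0.969, -0.248, -0.002], [-0.248, 0.969, 0.0], [0.002, 0.001, -1.0]]
force: [-0.0, -0.1, 0.3]
finger_gap: -0.0001
finger_force: 0.0
```

Run:
```python
from h import *
im,d=snap('scene','s1')
cv2.imwrite('pics/c1.png',cv2.resize(im[150:330,180:330],None,fx=3.3,fy=3.3,interpolation=2)[:,:,::-1])
s=read_state();print(s['t'],s['ee_pos'],s['force'])
```

```text
2.75 [ 0.58950013 -0.28840286  0.07072423] [0.48424277 0.42123234 0.81430447]
```

View pics/c1.png

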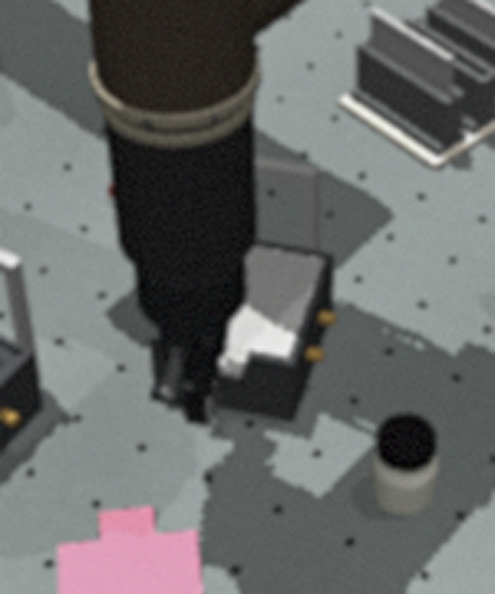

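The fingers are in front of the tab end (tab near crop 235,350), with their tips below tab level. I'll advance until they touch.

Request:
arm_command(rows="-0.06 0.23 0 0;-0.06 0.23 0 0;0 0 0 0")

```text
t: 3.05
ee_pos: [0.5867, -0.2758, 0.0714]
eef_rot: [[-0.969, -0.249, 0.001], [-0.249, 0.969, -0.0], [-0.001, -0.0, -1.0]]
force: [-0.1, -0.2, -0.6]
finger_gap: 0.0001
finger_force: 0.0
```

Request:
arm_command(rows="-0.03 0.116 0 0;0 0 0 0")

```text
t: 3.25
ee_pos: [0.5858, -0.2733, 0.0707]
eef_rot: [[-0.969, -0.248, 0.0], [-0.248, 0.969, -0.0], [-0.0, -0.0, -1.0]]
force: [-0.0, 0.5, -0.1]
finger_gap: 0.0002
finger_force: 0.0
```

Request:
arm_command(rows="-0.03 0.116 0 0;0 0 0 0")

```text
t: 3.45
ee_pos: [0.5848, -0.2705, 0.0703]
eef_rot: [[-0.969, -0.248, -0.0], [-0.248, 0.969, 0.0], [0.0, 0.0, -1.0]]
force: [0.7, 0.3, 0.8]
finger_gap: -0.0002
finger_force: 0.0
```

Request:
arm_command(rows="-0.03 0.116 0 0;0 0 0 0")

```text
t: 3.65
ee_pos: [0.5841, -0.2676, 0.0702]
eef_rot: [[-0.969, -0.248, -0.0], [-0.248, 0.969, 0.0], [0.0, 0.0, -1.0]]
force: [-0.5, 0.6, 0.7]
finger_gap: -0.0002
finger_force: 0.0
```

Request:
arm_command(rows="-0.03 0.116 0 0;0 0 0 0")

```text
t: 3.85
ee_pos: [0.5834, -0.2647, 0.0703]
eef_rot: [[-0.969, -0.248, -0.0], [-0.248, 0.969, 0.0], [0.0, 0.0, -1.0]]
force: [-0.7, 0.3, -0.2]
finger_gap: -0.0001
finger_force: 0.0
```

Request:
arm_command(rows="-0.03 0.116 0 0;0 0 0 0")

```text
t: 4.05
ee_pos: [0.5834, -0.2641, 0.0712]
eef_rot: [[-0.969, -0.249, 0.002], [-0.249, 0.969, -0.003], [-0.001, -0.003, -1.0]]
force: [1.5, -12.1, -0.8]
finger_gap: 0.0001
finger_force: 6.0
```

Request:
arm_command(rows="-0.02 0.08 0 0;0 0 0 0")

```text
t: 4.25
ee_pos: [0.5835, -0.2638, 0.0718]
eef_rot: [[-0.969, -0.249, 0.003], [-0.249, 0.969, -0.005], [-0.001, -0.005, -1.0]]
force: [1.6, -20.7, -0.4]
finger_gap: -0.0
finger_force: 10.0
```

Request:
arm_command(rows="-0.02 0.08 0 0;0 0 0 0")

```text
t: 4.45
ee_pos: [0.5835, -0.2635, 0.0724]
eef_rot: [[-0.969, -0.249, 0.004], [-0.249, 0.969, -0.007], [-0.002, -0.008, -1.0]]
force: [1.6, -27.8, -0.4]
finger_gap: -0.0003
finger_force: 14.3
```

Contact is firm at 28 N. I'll lift with friction and follow the arc.

Request:
arm_command(rows="0 0 0.12 0;0 0 0.12 0;0 0 0.12 0;0 0 0 0")

```text
t: 4.85
ee_pos: [0.5837, -0.2632, 0.0818]
eef_rot: [[-0.969, -0.249, 0.005], [-0.249, 0.969, -0.006], [-0.003, -0.007, -1.0]]
force: [1.9, -25.7, 1.0]
finger_gap: -0.0001
finger_force: 12.8
```

Request:
arm_command(rows="0 0 0.15 0;0 0 0.15 0;0 0 0.15 0;0 0 0 0")

```text
t: 5.25
ee_pos: [0.5834, -0.2621, 0.093]
eef_rot: [[-0.969, -0.248, 0.004], [-0.248, 0.969, -0.005], [-0.003, -0.006, -1.0]]
force: [1.2, -21.4, 1.9]
finger_gap: -0.0005
finger_force: 9.9
```

Run:
```python
from h import *
im,d=snap('scene','s2')
w=pts('scene',d);hsv=cv2.cvtColor(im,cv2.COLOR_RGB2HSV)
m=(hsv[...,1]<50)&(hsv[...,2]>90)&(w[...,2]>.055)&(w[...,2]<.12)&(w[...,0]>.49)&(w[...,0]<.64)
b=np.array([-.249,.968]);s=(w[...,:2]-np.array([.5616,-.1761]))@b
for a in np.arange(-.08,.06,.01):
    k=m&(s>a)&(s<a+.01);print(round(a,3),k.sum(),np.round(np.nanmedian(w[...,2][k]),4) if k.sum() else '')
```

```text
-0.08 14 0.0861
-0.07 20 0.0853
-0.06 40 0.082
-0.05 57 0.0813
-0.04 55 0.0796
-0.03 48 0.0775
-0.02 58 0.0758
-0.01 49 0.0739
-0.0 55 0.0723
0.01 47 0.0706
0.02 58 0.0692
0.03 40 0.0672
0.04 48 0.0656
0.05 32 0.0641
0.06 14 0.0845
```

The cover is tipping about its rear edge, now at about 10°. I'll follow the arc.

Request:
arm_command(rows="-0.015 0.06 0.3 0;-0.02 0.08 0.3 0;-0.025 0.1 0.3 0;-0.025 0.1 0.29 0;-0.03 0.12 0.29 0;-0.035 0.14 0.28 0;0 0 0 0")

```text
t: 6.0
ee_pos: [0.5802, -0.2467, 0.1387]
eef_rot: [[-0.969, -0.249, 0.006], [-0.249, 0.968, -0.006], [-0.005, -0.007, -1.0]]
force: [0.9, -18.4, 9.1]
finger_gap: 0.0001
finger_force: 9.7
```

Request:
arm_command(rows="-0.033 0.13 0.21 0;-0.033 0.13 0.2 0;-0.035 0.135 0.19 0;-0.035 0.135 0.18 0;-0.04 0.16 0.18 0;-0.04 0.16 0.17 0;-0.04 0.16 0.16 0;-0.042 0.165 0.15 0;0 0 0 0")

```text
t: 6.9
ee_pos: [0.573, -0.2168, 0.1753]
eef_rot: [[-0.968, -0.249, 0.007], [-0.249, 0.968, -0.006], [-0.005, -0.007, -1.0]]
force: [0.1, -13.1, 14.5]
finger_gap: -0.0002
finger_force: 9.0
```

Run:
```python
from h import *
im,d=snap('scene','s3')
cv2.imwrite('pics/c3.png',cv2.resize(im[130:310,180:330],None,fx=3,fy=3,interpolation=2)[:,:,::-1])
```

```text
(no output)
```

View pics/c3.png

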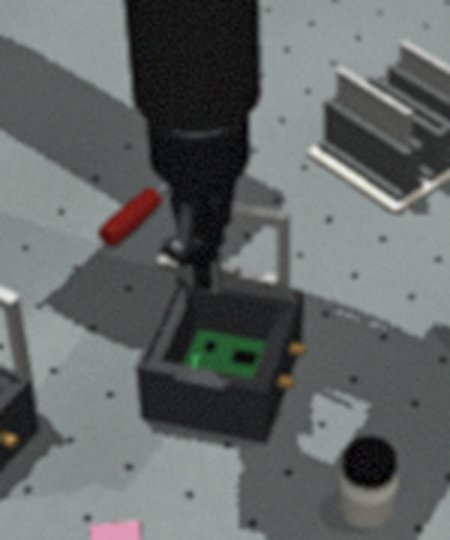

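The cover is close to edge-on in this view: the line at crop (170–280, 250–285) behind the fingers. TCP travel agrees with about 50° of tilt, so I'll continue.

Request:
arm_command(rows="-0.045 0.18 0.18 0;-0.048 0.187 0.16 0;-0.048 0.187 0.14 0;-0.048 0.187 0.13 0;-0.053 0.206 0.11 0;-0.053 0.206 0.1 0;-0.053 0.206 0.1 0;-0.053 0.206 0.09 0;0 0 0 0")

```text
t: 7.85
ee_pos: [0.5603, -0.1738, 0.1959]
eef_rot: [[-0.969, -0.249, -0.0], [-0.249, 0.969, 0.0], [0.0, 0.0, -1.0]]
force: [0.5, -0.7, 0.4]
finger_gap: -0.0001
finger_force: 0.1
```

Request:
arm_command(rows="-0.057 0.221 0.07 0;-0.057 0.221 0.06 0;-0.057 0.221 0.05 0;-0.057 0.221 0.04 0;0 0 0 0")

```text
t: 8.35
ee_pos: [0.5547, -0.1517, 0.2016]
eef_rot: [[-0.969, -0.249, 0.0], [-0.249, 0.969, 0.0], [-0.0, 0.0, -1.0]]
force: [0.2, 0.4, 0.4]
finger_gap: -0.0002
finger_force: 0.0
```

Run:
```python
from h import *
im,d=snap('scene','s4')
cv2.imwrite('pics/c4.png',cv2.resize(im[130:310,180:330],None,fx=3,fy=3,interpolation=2)[:,:,::-1])
s=read_state();print(s['ee_pos'],s['force'])
```

```text
[ 0.55478226 -0.15204349  0.20151357] [-0.08676801 -0.95845415 -0.96378911]
```

View pics/c4.png

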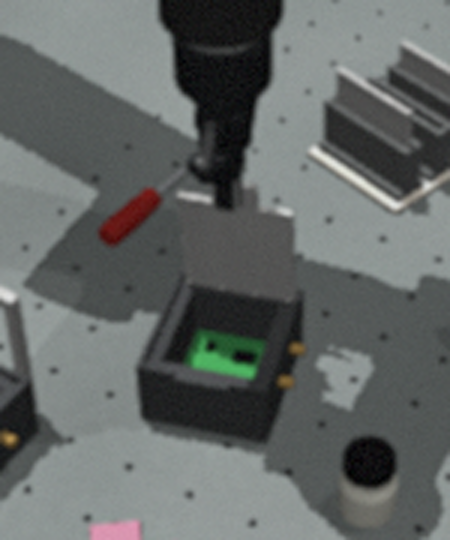

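The cover stands up with its underside toward the camera (crop 180–300, 195–300). I'll measure its tilt from depth.

```bash
cat >> h.py <<'E'
BX=np.array([-.249,.968]);BY=np.array([-.968,-.249]);BO=np.array([.5616,-.1761])
def tilt(d):
    w=pts('scene',d);r=w[...,:2]-BO;s=r@BX;y=r@BY
    k=(abs(y)<.048)&(w[...,2]>.075)&(w[...,2]<.16)&(s>.0)&(s<.1)
    p=np.polyfit(w[...,2][k],s[k],1)
    for _ in range(6):
        e=abs(s-np.polyval(p,w[...,2])); kk=k&(e<.006); p=np.polyfit(w[...,2][kk],s[kk],1)
    yf=[np.round(y[kk&(abs(w[...,2]-z)<.02)].mean()*1e3,1) for z in (.09,.13)]
    print('tilt past vertical deg',np.degrees(np.arctan(p[0])),'s at z=60',np.polyval(p,.06)*1e3,'s at 180',np.polyval(p,.18)*1e3,kk.sum(),yf)
E
python3 - <<'E'
from h import *
tilt(np.load('pics/s4.npz')['d'])
E
```

```text
tilt past vertical deg -4.715521926694416 s at z=60 49.63770307066157 s at 180 39.739177664295354 800 [np.float64(-0.7), np.float64(-0.8)]
```

Request:
arm_command(rows="-0.02 0.0775 0 0;-0.02 0.0775 0 0;-0.02 0.0775 0 0;-0.02 0.0775 0 0;-0.02 0.0775 0 0;-0.02 0.0775 0 0;-0.02 0.0775 0 0;-0.02 0.0775 0 0;-0.02 0.0775 0 0;-0.02 0.0775 0 0")

```text
t: 9.4
ee_pos: [0.5497, -0.1329, 0.2013]
eef_rot: [[-0.969, -0.248, 0.0], [-0.248, 0.969, -0.0], [-0.0, -0.0, -1.0]]
force: [0.8, 0.6, -0.5]
finger_gap: -0.0003
finger_force: 0.0
```

Request:
arm_command(rows="-0.02 0.0775 0 0;-0.02 0.0775 0 0;-0.02 0.0775 0 0;-0.02 0.0775 0 0;-0.02 0.0775 0 0;0 0 0 0")

```text
t: 10.0
ee_pos: [0.5472, -0.1232, 0.2013]
eef_rot: [[-0.969, -0.248, 0.0], [-0.248, 0.969, 0.0], [-0.0, 0.0, -1.0]]
force: [-0.3, 0.7, 0.1]
finger_gap: -0.0001
finger_force: 0.0
```

Run:
```python
from h import *
tilt(snap('scene','s5')[1]);s=read_state();print(s['ee_pos'],s['force'],(s['ee_pos'][:2]-BO)@BX)
```

```text
tilt past vertical deg 10.906996857705117 s at z=60 49.25978675517132 s at 180 72.38334239807546 1009 [np.float64(-0.1), np.float64(-0.1)]
[ 0.54724394 -0.12327767  0.20133079] [ 0.48835904  0.17884939 -0.03642121] 0.054706674636653525
```

The cover leans 10.9° past vertical on the rest with no finger contact. I'll retreat, rise, open, come over the tab and descend.

Request:
arm_command(rows="0.12 -0.465 0 0;0 0 1 0;0 0 1 0;0 0 0.4 0;0 0 0 0;0 0 0 0")

```text
t: 10.65
ee_pos: [0.5499, -0.1352, 0.2605]
eef_rot: [[-0.969, -0.248, -0.001], [-0.248, 0.969, 0.0], [0.001, 0.001, -1.0]]
force: [-0.7, -0.1, -0.6]
finger_gap: -0.0004
finger_force: 0.0
```

Request:
arm_command(rows="-0.13 0.505 0 0;0 0 0 0;0 0 0 0;0 0 0 0;0 0 0 0;0 0 0 0;0 0 0 0", grip=-1)

```text
t: 11.35
ee_pos: [0.547, -0.1225, 0.2613]
eef_rot: [[-0.969, -0.248, 0.0], [-0.248, 0.969, 0.0], [-0.0, 0.0, -1.0]]
force: [-0.5, 0.4, -0.2]
finger_gap: 0.0856
finger_force: 0.0
```

Run:
```python
from h import *
tilt(snap('scene','s6')[1]);s=read_state();print(s['ee_pos'],s['finger_gap'],(s['ee_pos'][:2]-BO)@BX,(s['ee_pos'][:2]-BO)@BY)
```

```text
tilt past vertical deg 11.097740483721623 s at z=60 49.101906225031826 s at 180 72.64005578156436 1006 [np.float64(-0.6), np.float64(-1.4)]
[ 0.54703806 -0.12250155  0.26126507] 0.08556891870432094 0.05550921796843105 0.0007499446900175561
```

Request:
arm_command(rows="0 0 -0.8 0;0 0 -0.8 0;0 0 -0.8 0;0 0 -0.68 0;0 0 0 0")

```text
t: 11.9
ee_pos: [0.5456, -0.1224, 0.182]
eef_rot: [[-0.969, -0.247, -0.004], [-0.247, 0.969, 0.0], [0.004, 0.001, -1.0]]
force: [-0.4, -0.7, 0.4]
finger_gap: 0.0855
finger_force: 0.0
```

Request:
arm_command(rows="0 0 0 0;0 0 0 0;0 0 0 0;0 0 0 0", grip=0.2)

```text
t: 12.3
ee_pos: [0.5474, -0.1224, 0.1851]
eef_rot: [[-0.969, -0.248, 0.001], [-0.248, 0.969, 0.0], [-0.001, -0.0, -1.0]]
force: [0.3, -0.3, 0.6]
finger_gap: 0.0342
finger_force: 0.0
```

Request:
arm_command(rows="0 0 0 0;0 0 0 0;0 0 0 0", grip=0.6)

```text
t: 12.6
ee_pos: [0.547, -0.1224, 0.1844]
eef_rot: [[-0.969, -0.248, 0.0], [-0.248, 0.969, -0.0], [-0.0, -0.0, -1.0]]
force: [0.1, 0.2, 0.9]
finger_gap: 0.017
finger_force: 0.0
```

Request:
arm_command(rows="0 0 0 0;0 0 0 0;0 0 0 0;0 0 0 0;0 0 0 0", grip=1)

```text
t: 13.1
ee_pos: [0.5472, -0.1226, 0.1845]
eef_rot: [[-0.969, -0.248, 0.0], [-0.248, 0.969, -0.0], [-0.0, -0.0, -1.0]]
force: [0.3, -2.3, 0.9]
finger_gap: 0.0048
finger_force: 60.9
```

Run:
```python
from h import *
im,d=snap('scene','s7');tilt(d)
cv2.imwrite('pics/c7.png',cv2.resize(im[130:310,180:330],None,fx=3,fy=3,interpolation=2)[:,:,::-1])
```

```text
tilt past vertical deg 0.6826114717846798 s at z=60 49.74355033881123 s at 180 51.17327610743468 865 [np.float64(-0.0), np.float64(-0.4)]
```

View pics/c7.png

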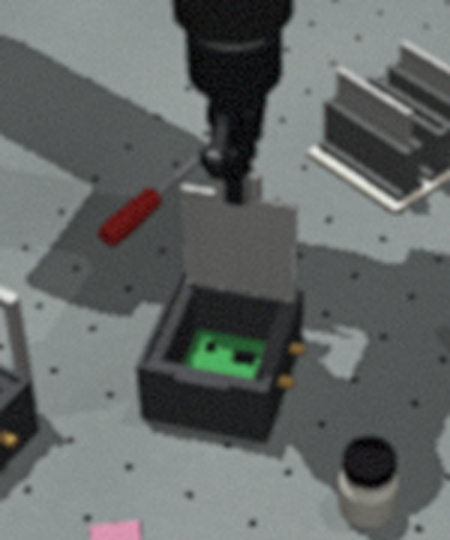

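The cover is gripped upright (tilt 0.7°, 60 N). I'll lift it clear of the bar and refine the slot position meanwhile.

Request:
arm_command(rows="0 0 0.4 0;0 0 0.8 0;0 0 0.8 0;0 0 0.8 0;0 0 0.8 0;0 0 0.8 0;0 0 0 0")

```text
t: 13.85
ee_pos: [0.548, -0.1221, 0.2975]
eef_rot: [[-0.969, -0.248, 0.004], [-0.248, 0.969, 0.001], [-0.004, -0.001, -1.0]]
force: [1.0, -0.4, -3.0]
finger_gap: 0.005
finger_force: 60.7
```

Run:
```python
import numpy as np, cv2
from scipy.optimize import minimize
C=np.array([.5593,.183])
for n in ('top','scene'):
    q=np.load(f'pics/wall_{n}.npy')
    for deg in (-17.5,-18.5,-19.5):
        a=np.radians(deg);Y=np.array([np.cos(a),np.sin(a)]);X=np.array([-Y[1],Y[0]])
        r=q-C;x=r@X;y=r@Y
        k=abs(x)<.02
        h=np.histogram(x[k],np.arange(-.02,.0201,.002))[0]
        L=k&(x<-.001);R=k&(x>.001)
        print(n,deg,h.tolist(),'walls',np.round([x[L].mean()*1e3,x[R].mean()*1e3,x[L].std()*1e3,x[R].std()*1e3],2),'y ends',np.round(np.percentile(y[k],[1,99])*1e3,1))
    # lines through each wall
    for s_ in (-1,1):
        a=np.radians(-18.5);Y=np.array([np.cos(a),np.sin(a)]);X=np.array([-Y[1],Y[0]]);r=q-C;x=r@X;y=r@Y
        k=(x*s_>.003)&(x*s_<.015)&(abs(y)<.05); p=np.polyfit(y[k],x[k],1);print(n,s_,k.sum(),'yaw',-18.5+np.degrees(np.arctan(p[0])),'x0',p[1]*1e3)
```

```text
top -17.5 [0, 0, 0, 0, 0, 0, 0, 26, 37, 36, 31, 5, 4, 2, 10, 24, 38, 36, 30, 5] walls [-3.27 12.24  1.33  4.66] y ends [-59.7  56. ]
top -18.5 [0, 0, 0, 0, 0, 0, 0, 25, 38, 37, 32, 3, 4, 3, 6, 29, 37, 36, 34, 0] walls [-3.21 12.34  1.3   4.51] y ends [-59.9  55.9]
top -19.5 [0, 0, 0, 0, 0, 0, 1, 27, 36, 37, 30, 5, 2, 4, 4, 32, 37, 37, 29, 3] walls [-3.26 12.4   1.37  4.42] y ends [-60.   55.9]
top -1 38 yaw -18.584090962392125 x0 -4.263133643864036
top 1 73 yaw -18.99475290478454 x0 12.57918920161733
scene -17.5 [0, 0, 1, 1, 4, 3, 5, 6, 3, 2, 4, 10, 14, 12, 16, 15, 5, 0, 0, 0] walls [-7.51  7.5   3.16  3.22] y ends [-57.4  63.4]
scene -18.5 [0, 0, 1, 1, 2, 3, 6, 5, 4, 2, 5, 9, 13, 15, 14, 14, 7, 0, 0, 0] walls [-6.78  7.56  3.14  3.14] y ends [-57.7  63.3]
scene -19.5 [0, 0, 0, 1, 2, 4, 4, 5, 5, 4, 3, 9, 14, 15, 16, 13, 6, 0, 0, 0] walls [-6.31  7.65  2.95  3.13] y ends [-57.9  63.3]
scene -1 16 yaw -22.855935270888615 x0 -4.374022303116768
scene 1 57 yaw -19.048646507038306 x0 8.074621297816016
```

```bash
cat > r.py <<'E'
from h import *
def cast(n,uv,h):
    p=camera_params(n);K=np.array(p['K']);T=np.array(p['cam_to_world'])
    r=T[:3,:3]@np.linalg.inv(K)@np.c_[uv,np.ones(len(uv))].T;return (T[:3,3:]+r*(h-T[2,3])/r[2])[:2].T
C=np.array([.560,.185]);a=np.radians(-18.7);SY=np.array([np.cos(a),np.sin(a)]);SX=np.array([-SY[1],SY[0]])
def proj(n,P):
    p=camera_params(n);T=np.array(p['cam_to_world']);c=(P-T[:3,3])@T[:3,:3];u=c@np.array(p['K']).T;return u[:,:2]/u[:,2:]
def prof(n,g,h,ax,c0,lo,hi,ts):
    # mean grey along a line (ax='x': crossing rack x at c0+t, averaged over y in lo..hi), plane z=h
    out=[]
    for t in ts:
        m=np.linspace(lo,hi,40); P=C+((c0+t)*SX+m[:,None]*SY if ax=='x' else (c0+t)*SY+m[:,None]*SX)
        uv=proj(n,np.c_[P,np.full(40,h)]).astype(np.float32)
        out.append(cv2.remap(g,uv[:,:1],uv[:,1:],1).mean())
    return np.round(out).astype(int)
E
python3 - <<'E'
from r import *
ts=np.arange(-.012,.0121,.002);print((ts*1e3).astype(int).tolist())
for n in ('top','scene'):
    g=cv2.cvtColor(np.load(f'pics/{n}0.npz')['im'],cv2.COLOR_RGB2GRAY).astype(np.float32)
    for nm,ax,c,lo,hi in (('x-','x',-.075,-.055,.055),('x+','x',.075,-.055,.055),('y-','y',-.065,-.07,.07),('y+ corner','y',.065,.06,.074)):
        print(n,nm,prof(n,g,.008,ax,c,lo,hi,ts).tolist())
    t2=np.arange(-.02,.0261,.002);print((t2*1e3).astype(int).tolist(),n,'walltops',prof(n,g,.066,'x',0,-.045,.045,t2).tolist())
    print('panel106 at -46',prof(n,g,.106,'x',-.046,-.045,.045,ts).tolist(),'panel96 at 46',prof(n,g,.096,'x',.046,-.045,.045,ts).tolist())
E
```

```text
[-12, -10, -8, -6, -4, -2, 0, 2, 4, 6, 8, 9, 12]
top x- [107, 108, 109, 109, 109, 107, 106, 113, 132, 153, 166, 164, 149]
top x+ [68, 53, 46, 52, 73, 105, 135, 152, 152, 139, 124, 115, 112]
top y- [107, 106, 105, 104, 111, 129, 149, 155, 141, 116, 96, 84, 78]
top y+ corner [69, 71, 74, 80, 88, 96, 104, 110, 111, 112, 112, 112, 112]
[-20, -18, -16, -14, -12, -10, -8, -6, -4, -2, 0, 1, 3, 5, 7, 9, 11, 13, 15, 17, 19, 21, 23, 25] top walltops [72, 51, 32, 23, 28, 44, 68, 89, 97, 87, 64, 39, 30, 44, 68, 90, 99, 94, 85, 83, 87, 84, 70, 50]
panel106 at -46 [88, 78, 61, 47, 49, 71, 108, 142, 159, 153, 130, 103, 91] panel96 at 46 [85, 73, 56, 45, 50, 73, 109, 141, 156, 151, 134, 119, 113]
scene x- [136, 133, 126, 118, 112, 118, 138, 165, 188, 201, 200, 184, 155]
scene x+ [62, 68, 73, 76, 75, 71, 66, 61, 57, 56, 56, 57, 59]
scene y- [90, 89, 88, 87, 86, 85, 84, 84, 83, 82, 81, 81, 81]
scene y+ corner [86, 109, 136, 159, 172, 170, 153, 134, 121, 120, 127, 134, 139]
[-20, -18, -16, -14, -12, -10, -8, -6, -4, -2, 0, 1, 3, 5, 7, 9, 11, 13, 15, 17, 19, 21, 23, 25] scene walltops [65, 64, 64, 70, 82, 100, 120, 133, 135, 125, 106, 87, 77, 78, 86, 91, 90, 81, 69, 58, 49, 43, 41, 40]
panel106 at -46 [75, 73, 75, 85, 104, 129, 151, 161, 157, 141, 120, 104, 99] panel96 at 46 [74, 73, 77, 88, 107, 131, 151, 163, 166, 161, 152, 144, 139]
```

The two views agree with a constant offset that the grasp confirms. The slot centre is about (0.5606, 0.1886) with its x axis at 71.3°. I'll move over it while turning −0.577 rad.

Request:
arm_command(rows="0.039 0.5 0 0;0.039 0.956 0 -0.5;0.039 0.956 0 -0.6;0.039 0.956 0 -0.6;0.039 0.956 0 -0.6;0.039 0.956 0 -0.6;0.039 0.956 0 -0.6;0.039 0.956 0 -0.6;0.039 0.956 0 -0.607;0.039 0.956 0 -0.1")

```text
t: 14.85
ee_pos: [0.5557, 0.1068, 0.293]
eef_rot: [[-0.946, 0.323, -0.002], [0.323, 0.946, -0.0], [0.002, -0.001, -1.0]]
force: [0.1, 0.2, -2.1]
finger_gap: 0.0051
finger_force: 60.6
```

Request:
arm_command(rows="0.039 0.956 0 0;0.039 0.956 0 0;0.036 0.956 0 0;0 0.456 0 0;0 0 0 0;0 0 0 0")

```text
t: 15.45
ee_pos: [0.559, 0.1883, 0.2935]
eef_rot: [[-0.947, 0.32, -0.001], [0.32, 0.947, -0.001], [0.001, -0.001, -1.0]]
force: [-0.2, 0.2, -1.8]
finger_gap: 0.0048
finger_force: 60.6
```

Run:
```python
from r import *
s=read_state();e=s['ee_pos'];print(s['t'],e,np.degrees(np.arctan2(s['eef_rot'][1][1],s['eef_rot'][0][1])),s['force'],s['finger_gap'])
im,d=snap('scene','s8');w=pts('scene',d);r=w[...,:2]-e[:2];x=r@SX;y=r@SY;z=w[...,2]
k=(abs(y)<.06)&(abs(x)<.03)&(z>.165)&(z<.27)
p=np.polyfit(z[k],x[k],1)
for _ in range(5): kk=k&(abs(x-np.polyval(p,z))<.006);p=np.polyfit(z[kk],x[kk],1)
print(kk.sum(),'tilt',np.degrees(np.arctan(p[0])),'x face at .175',np.polyval(p,.175)*1e3,'at .3',np.polyval(p,.3)*1e3)
q=np.polyfit(y[kk],x[kk],1);print('yaw err',np.degrees(q[0]))
for zz in np.arange(.16,.28,.02):
    m=kk&(abs(z-zz)<.01); print(round(zz,2),m.sum(),np.round(np.percentile(y[m],[2,98])*1e3,1) if m.any() else '')
print('bottom z',np.nanpercentile(z[(abs(y)<.04)&(abs(x)<.012)&(z>.13)&(z<.27)],[0.5,1,2]))
```

```text
15.45 [0.55903694 0.18827602 0.29353497] 71.33981703975007 [-0.20635966  0.247675   -1.77840048] 0.0047845632553825184
845 tilt 0.332660443774379 x face at .175 -4.534569917359125 at .3 -3.808809257865916
yaw err 0.2980178005206652
0.16 19 [-33.7  45.8]
0.18 160 [-45.3  50.8]
0.2 161 [-44.4  52.1]
0.22 162 [-48.   50.8]
0.24 175 [-46.9  50.4]
0.26 168 [-45.4  52.1]
0.28 0 
bottom z [0.167359   0.16881144 0.16987664]
```

Request:
arm_command(rows="0.01 0.03 -0.6 0;0 0 -0.8 0;0 0 -0.8 0;0 0 -0.8 0;0 0 -0.6 0;0 0 -0.2 0;0 0 0 0;0 0 0 0")

```text
t: 16.3
ee_pos: [0.5603, 0.1889, 0.2002]
eef_rot: [[-0.947, 0.321, 0.001], [0.321, 0.947, 0.0], [-0.001, 0.001, -1.0]]
force: [-0.8, -0.1, -1.7]
finger_gap: 0.0048
finger_force: 60.5
```

Run:
```python
from r import *
s=read_state();e=s['ee_pos'];print(s['t'],e,s['force'])
im,d=snap('scene','s9')
u=proj('scene',np.array([[.56,.188,.1]]))[0].astype(int);print(u)
cv2.imwrite('pics/c9.png',cv2.resize(im[u[1]-70:u[1]+50,u[0]-65:u[0]+65],None,fx=5,fy=4.9,interpolation=2)[:,:,::-1])
```

```text
16.3 [0.5603428  0.18889512 0.20021661] [-0.79170084 -0.10230009 -1.7485458 ]
[314 154]
```

View pics/c9.png

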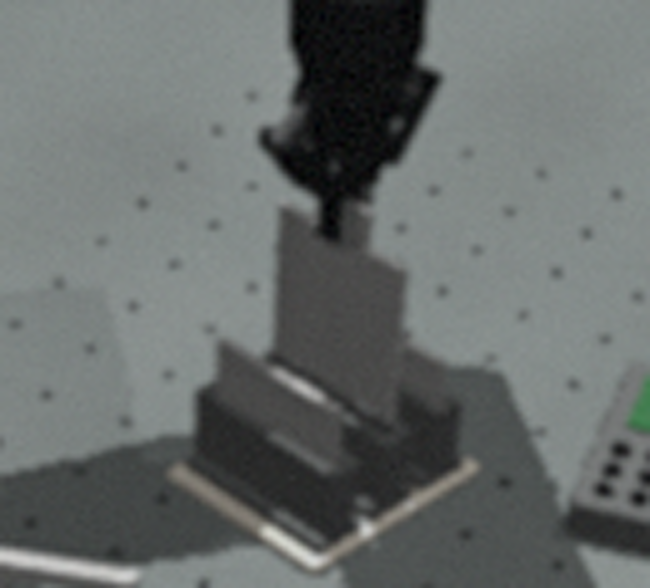

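The cover hangs over the middle slot (crop 280–405, 210–425), parallel to it and centred. I'll lower it slowly while watching the force.

Request:
arm_command(rows="-0.038 0.013 -0.2 0;0 0 -0.15 0;0 0 -0.15 0;0 0 -0.12 0;0 0 0 0;0 0 0 0")

```text
t: 16.95
ee_pos: [0.5589, 0.1894, 0.1837]
eef_rot: [[-0.947, 0.32, -0.0], [0.32, 0.947, -0.0], [0.0, -0.0, -1.0]]
force: [0.7, 0.6, -1.3]
finger_gap: 0.005
finger_force: 60.6
```

Request:
arm_command(rows="0 0 -0.16 0;0 0 -0.16 0;0 0 0 0")

```text
t: 17.25
ee_pos: [0.5585, 0.1892, 0.175]
eef_rot: [[-0.947, 0.321, -0.001], [0.321, 0.947, -0.001], [0.001, -0.001, -1.0]]
force: [0.0, -0.5, -2.2]
finger_gap: 0.0049
finger_force: 60.6
```

The foot is inside the slot without touching, so I'll continue.

Request:
arm_command(rows="0 0 -0.16 0;0 0 -0.16 0;0 0 -0.16 0;0 0 -0.16 0;0 0 -0.16 0;0 0 0 0")

```text
t: 17.85
ee_pos: [0.5586, 0.1892, 0.155]
eef_rot: [[-0.947, 0.321, -0.001], [0.321, 0.947, -0.001], [0.001, -0.001, -1.0]]
force: [0.2, 0.1, -1.6]
finger_gap: 0.0052
finger_force: 60.6
```

Request:
arm_command(rows="0 0 -0.16 0;0 0 -0.16 0;0 0 -0.12 0;0 0 0 0")

```text
t: 18.25
ee_pos: [0.5586, 0.1892, 0.1442]
eef_rot: [[-0.947, 0.321, -0.001], [0.321, 0.947, -0.001], [0.001, -0.001, -1.0]]
force: [1.1, 0.1, -1.4]
finger_gap: 0.005
finger_force: 60.6
```

Request:
arm_command(rows="0 0 -0.08 0;0 0 0 0;0 0 0 0")

```text
t: 18.55
ee_pos: [0.5589, 0.1894, 0.1429]
eef_rot: [[-0.947, 0.32, 0.0], [0.32, 0.947, 0.0], [-0.0, 0.0, -1.0]]
force: [-0.7, -0.0, -2.1]
finger_gap: 0.0051
finger_force: 60.6
```

Request:
arm_command(rows="0 0 -0.06 0;0 0 0 0;0 0 0 0")

```text
t: 18.85
ee_pos: [0.5589, 0.1894, 0.1413]
eef_rot: [[-0.947, 0.321, -0.0], [0.321, 0.947, -0.0], [0.0, -0.0, -1.0]]
force: [-0.0, 0.1, -2.0]
finger_gap: 0.0049
finger_force: 60.6
```

Request:
arm_command(rows="0 0 -0.06 0;0 0 0 0;0 0 0 0")

```text
t: 19.15
ee_pos: [0.5594, 0.1895, 0.1404]
eef_rot: [[-0.947, 0.32, 0.001], [0.32, 0.947, 0.0], [-0.001, 0.001, -1.0]]
force: [0.5, 0.2, 2.8]
finger_gap: 0.0051
finger_force: 61.2
```

Request:
arm_command(rows="0 0 -0.06 0;0 0 0 0;0 0 0 0")

```text
t: 19.45
ee_pos: [0.5596, 0.1898, 0.1404]
eef_rot: [[-0.948, 0.32, 0.002], [0.32, 0.948, 0.001], [-0.002, 0.001, -1.0]]
force: [-4.9, -0.7, 14.1]
finger_gap: 0.0051
finger_force: 63.2
```

It is bottomed at the expected height. I'll relieve the press, release, and rise straight up.

Request:
arm_command(rows="0 0 0.08 0;0 0 0 0")

```text
t: 19.65
ee_pos: [0.5589, 0.1894, 0.1405]
eef_rot: [[-0.947, 0.321, 0.0], [0.321, 0.947, 0.0], [-0.0, 0.0, -1.0]]
force: [-2.0, -0.4, 4.3]
finger_gap: 0.005
finger_force: 61.4
```

Request:
arm_command(rows="0 0 0 0;0 0 0 0;0 0 0 0;0 0 0 0;0 0 0 0", grip=0.3)

```text
t: 20.15
ee_pos: [0.5589, 0.1893, 0.1402]
eef_rot: [[-0.947, 0.321, -0.0], [0.321, 0.947, -0.0], [0.0, -0.0, -1.0]]
force: [-0.8, -0.3, -0.4]
finger_gap: 0.0299
finger_force: 0.0
```

Request:
arm_command(rows="0 0 0.4 0;0 0 0.8 0;0 0 0.8 0;0 0 0.8 0;0 0 0.8 0;0 0 0.8 0;0 0 0.8 0;0 0 0 0;0 0 0 0")

```text
t: 21.05
ee_pos: [0.5589, 0.1895, 0.2712]
eef_rot: [[-0.947, 0.321, 0.001], [0.321, 0.947, 0.001], [-0.001, 0.001, -1.0]]
force: [-0.1, 1.4, -0.3]
finger_gap: 0.0294
finger_force: 0.0
```

Run:
```python
from r import *
im,d=snap('scene','s10');w=pts('scene',d);r=w[...,:2]-np.array([.5606,.1886]);x=r@SX;y=r@SY;z=w[...,2]
k=(abs(y)<.055)&(abs(x)<.02)&(z>.075)&(z<.2)
p=np.polyfit(z[k],x[k],1)
for _ in range(5): kk=k&(abs(x-np.polyval(p,z))<.006);p=np.polyfit(z[kk],x[kk],1)
print(kk.sum(),'tilt',np.degrees(np.arctan(p[0])),'face x at floor',np.polyval(p,.016)*1e3,'top z',np.nanpercentile(z[kk],[98,99.5]),'y',np.percentile(y[kk&(z<.11)],[2,98]))
cv2.imwrite('pics/c10.png',cv2.resize(im[80:330,150:430],None,fx=2.4,fy=2.4,interpolation=2)[:,:,::-1]);print(read_state()['ee_pos'])
```

```text
447 tilt 0.662540077711767 face x at floor -5.37620376304675 top z [0.14917557 0.14995734] y [-0.04647462  0.04907277]
[0.55865067 0.1892888  0.27036417]
```

View pics/c10.png

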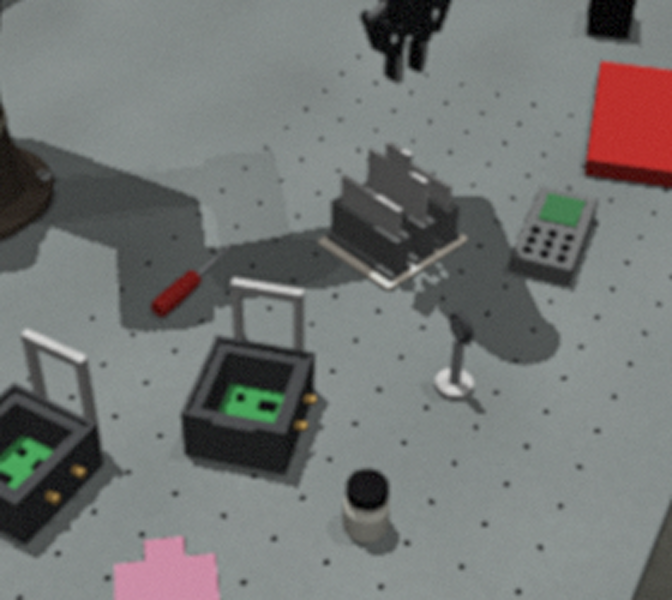

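The cover stands upright in the middle slot (crop 370–430, 150–210), tilted 0.7° with its top at about 0.150 m. The bystanders are undisturbed and the gripper is clear, so I'll hand in.

```bash
python3 -c "
from station import manip;print(manip.finish_job())"
```

```text
the job is handed in; nothing more can be done
None
```

The cover was tipped onto the rest bar and let go, then lifted off by the tab, lowered in the grip to the floor of the middle (empty) slot and released upright; the job is handed in (no verdict was returned), and the bystanders looked undisturbed in the last picture.

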